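# Take the sample drying cabinet off its air and open its drawer

## Task

Take the drying cabinet off its air: first swing the long feed lever fully shut against its stop (crosswise to its pipe), then turn the two-winged bleed handle fully open (in line with its pipe) to let the pressure out, and only then pull the drawer out by its bar handle, at least 10 cm. Do not wrench the valve handles hard against their stops or pull at the drawer before the bleed is open, and leave the jars standing where they are.

Things in the scene. Friction and masses are not known exactly. Their poses are not given: they have to be found in the camera images.
- cabinet: Fixed low white drying cabinet on the bench, 260 deep (x) x 400 wide (y) x 150 high mm. Origin: centre of the lower edge of its front face, on the bench; its x axis points into the cabinet (away from the robot), y to its left, z up. On its top two valves stand 90 mm left and right of the middle; which is which varies.
- feed_valve: Fixed feed valve: brass body (37 mm thick) on a 20 mm steel pipe that runs along the cabinet's x axis, centre 33 mm above the top, to the back of the cabinet and down to the bench. Origin: on its vertical spindle at the level of the cabinet's top, 50 mm behind the front face. It carries the feed lever.
- bleed_valve: Fixed bleed valve: same brass body and pipe height, but a short pipe that ends in a copper silencer 95 mm behind the spindle. Origin: on its vertical spindle at the level of the cabinet's top, 50 mm behind the front face. It carries the two-winged bleed handle.
- feed_lever (a joint): Feed valve lever, rad: 0 = fully shut (crosswise: lever points along the cabinet's -y), 1.571 = fully open (in line with the pipe: lever points to the cabinet's -x, over the front edge). Shutting turns it counter-clockwise seen from above. A stiff hinge: stays where it is left (about 2 N at the tip).
- feed_axis (a point): Point on the vertical spindle of the feed valve, at mid-height of its lever (224 mm above the bench). The lever is a one-sided plain steel bar, 110 mm from spindle to tip, 16 mm thick, 24 mm tall (12 mm above and below this point).
- feed_tip (a point): Middle of the outer end of the feed lever, 110 mm from its spindle, at mid-height of the lever.
- bleed_handle (a joint): Bleed valve handle, rad: 0 = fully shut (crosswise: wings along the cabinet's y), 1.571 = fully open (wings in line with the pipe, along the cabinet's x). Opening turns it counter-clockwise seen from above. A stiff hinge: stays where it is left (about 3.5 N at 35 mm from the spindle).
- bleed_axis (a point): Point on the vertical spindle of the bleed valve, at mid-height of its handle (224 mm above the bench). The handle is a two-winged steel bar, 96 mm over both wings, 14 mm thick, 24 mm tall (12 mm above and below this point).
- bleed_wing (a point): Middle of the end of one wing of the bleed handle, 48 mm from the spindle: the wing that points along the cabinet's -y when shut and along its +x when open. The other wing points the other way.
- drawer (a joint): Drawer slide, m: 0 = shut, 0.12 = pulled out to its stop, along the cabinet's -x (towards the robot). About 2 N of friction.
- drawer_grip (a point): Middle of the drawer's bar handle: round steel bar 12 mm thick, 140 mm long along the cabinet's y, its centre 45 mm in front of the drawer front (39 mm free gap behind it), 118 mm above the bench (32 mm below the cabinet's top), posts only at its ends.
- top_jar: Jar with white lid, 56 mm diameter, 85 mm tall, standing loose on the cabinet's top behind the valves. Origin at the centre of its underside. To be left alone.
- left_jar: Jar with white lid, 60 mm diameter, 90 mm tall, standing loose on the bench to the left. Origin at the centre of its underside. To be left alone.
- right_jar: Jar with white lid, 60 mm diameter, 90 mm tall, standing loose on the bench to the right. Origin at the centre of its underside. To be left alone.

How it is judged:
On the way, in this order (a step that is already met when the one before it is completed fails the run):
1. the feed lever is turned fully shut (value of joint feed_lever below 0.1 rad), for 0.2 s.
2. with the feed still shut, the bleed handle is turned fully open (value of joint bleed_handle above 1.47 rad and value of joint feed_lever below 0.1 rad), for 0.2 s.
3. the drawer is pulled out (value of joint drawer above 0.095 m), for 0.2 s.
At the end, for the whole second after the job is handed in: The feed lever is within 0.1 rad of its shut stop, the bleed handle within 0.1 rad of its open stop, the drawer is at rest and at least 95 mm out, and the three jars stand upright (within 0.2 rad) within 30 mm of where they were (all of step 2 and value of joint drawer above 0.095 m and velocity of joint drawer between -0.01 and 0.01 m/s and angle between each of top_jar, left_jar, right_jar's own z axis and vertical below 0.2 rad and distance of each of top_jar, left_jar, right_jar from where it was at the start of the episode below 0.03 m); the robot touches nothing.
It fails at once if the bleed is opened (beyond 0.8 rad) while the feed is not shut (value of joint bleed_handle above 0.8 rad and value of joint feed_lever above 0.2 rad).
It fails at once if the drawer is pulled (beyond 20 mm) before the bleed is open (value of joint drawer above 0.02 m and value of joint bleed_handle below 1.4 rad).
It fails at once if a valve is pushed with more than 40 N (contact force between any of the arm, the fingers and feed_valve above 40 N or contact force between any of the arm, the fingers and bleed_valve above 40 N).
It fails at once if a jar is knocked over or pushed away (not (angle between top_jar's own z axis and vertical below 0.2 rad) or not (angle between left_jar's own z axis and vertical below 0.2 rad) or not (angle between right_jar's own z axis and vertical below 0.2 rad) or not (distance of top_jar from where it was at the start of the episode below 0.03 m) or not (distance of left_jar from where it was at the start of the episode below 0.03 m) or not (distance of right_jar from where it was at the start of the episode below 0.03 m)).
It also fails if it takes over 67 s, if anything falls off the work surface, if the arm or the gripper's body presses on something with over 40 N, if the wrist force passes 120 N, or if a joint passes its speed limit or range.

## Robot

A 6-joint arm with a two-finger parallel gripper is mounted at the origin on the work surface. World frame = base frame: x ahead of the robot, y to its left, z up, the work surface at z = 0. Lengths are in m, angles in rad, forces in N, time in s.
With the tool pointing down it reaches from about 0.375 to 0.9 m from the base axis. Payload 3.1 kg.
Tool frame: the origin (TCP) lies midway between the tips of the shut fingers; the grasp point (between the pads) lies manip.hold_point_z behind it (manip.hold_point_z is the distance from the TCP to the grasp point, in m); z points along the fingers, y is the direction in which the jaws open and shut (so a half turn about z gives the same grasp; the last joint's range is limited). The gripper opens to 85 mm and grips with 20 to 120 N. Pads are 22 mm wide; open, the fingers measure 114 mm over their backs; the gripper's body (76 mm by 85 mm) begins 54 mm behind the grasp point. The pads swing forward as they close: fully open they stand 13 mm farther back than shut.
Start: joints at [0.96, 0.527, 1.433, -0, 1.181, -0.178], TCP at [0.262, 0.567, 0.231] pointing down, gripper open.
Joint ranges: [-3.08, 3.08], [-0.75, 2.2], [0.22, 2.44], [-1.43, 4.57], [0, 2.65], [-2.85, 2.85]. Speed limits (rad/s): [2.79, 2.79, 3.14, 3.14, 3.14, 3.14].

## Interface

Orientations are given as a unit quaternion [x, y, z, w].
In Python, from station import manip, snapshot, workorder, models gives the robot as it stands.
- The arm moves only by the tool jog_arm, never from a script. Its argument "commands" is a list of rows, each a list of 5 numbers: the opening in per cent of the stroke, from 0 (shut) to 100 (fully open), then the shift along the world's x, y, z in cm, then the turn about the world's z in rad. A call has 1 to 8 rows; each row shifts and turns the pose as measured when the row begins; what a row does not reach is not made up. A row lasts 1/12 s, in which the tool goes at most 41.7 mm and 7.16 degrees, less where a joint would pass 70% of its speed; a pose out of reach is approached as far as the arm can. A call with a gripper value outside its range is refused whole. The fingers move at their own pace and stop on an object; "squeeze" is the grip in N (left out, the last holds). Time passes only in rows, so rows that do not move let the fingers close. It gives the time, the measured TCP pose, the force and the opening at its end, in the units of the state.
- manip.sense(): the state, without advancing time (a new reading comes with each control period).
- snapshot(name): name is "scene" or "top" or "wrist"; returns a dict with "image" (400x640x3 uint8, red, green, blue), "intrinsics" (3x3 intrinsics, pixels), "extrinsics" (4x4, takes a point from camera to world coordinates); the wrist camera has in their place "hand_eye" (4x4, takes a point from camera to tool coordinates, whose origin is the TCP and whose axes are the flange's). Camera axes: x right, y down, z forward; pixel columns grow to the right and rows downward; lengths in m; the calibration is good to about 2 mm. A picture is of the moment at which its call begins: read the wrist's pose just before it. There is no depth.
- workorder.sign_off(): hands the job in, once; it reports no verdict.
Trained networks look in a picture, given as the dict that the camera call returned (one of the last four; its "shot" number tells which), for a name from the list of things; names that differ only in an ending like _2 or _b are one class to them, and where a whole thing is asked for, a point or a joint stands for the part that bears it (a point fixed in the world has none). Each returns a list of dicts, best first, with "score" (0 to 1); they miss things now and then, are a little off and sometimes report something else, mostly with a low value. They report only what shows in the picture. A call takes as long as a camera call.
- models.find_in(picture, name): "centre" ([x, y, z] in m, in world coordinates, good to about 4 mm: the middle of the surface that is visible of it).
- models.pinpoint(picture, name): "centre" ([x, y, z] in m, in world coordinates, good to about 4 mm: a listed point, or the origin of a listed thing).
The state is a dict: "t": time; "q": joint angles; "qd": joint speeds; "tau": joint torques, N m; "tcp_pos": TCP position; "tool_rot": TCP orientation; "force": force on the tool from outside, world axes, zero at the start; "ft_torque": the same for the moment, N m; "finger_gap": opening from 0.0 (shut) to 1.0 (fully open).
Only numpy, scipy, OpenCV 4.12 (cv2) and the standard library are available. Lean on these libraries where they do the work, as an engineer would, in place of code of your own. Each camera call takes 0.05 s, during which the arm holds its last target. There are 200 camera calls.

## Working session

There is one attempt and no reset: what is moved stays moved. The work goes in short steps, Python scripts to look and compute and a tool call to move; the robot and the scene stay as the last step left them, time stands still between calls to the robot, and variables do not carry over. Pictures are saved under pics/ and viewed, about 8 in all and at most 12, crops included, and the job is handed in when it is done.

Besides the shell and the picture viewer there is one more tool, called after "Call:" as name([rows], argument=value, ...), one row to a line, values as JSON. jog_arm: Moves the arm, as the interface text tells. Its arguments: {"type":"object","properties":{"commands":{"type":"array","items":{"type":"array","items":{"type":"number"}}},"squeeze":{"type":"number"}},"required":["commands"]}

```bash
mkdir -p pics
cat > h.py <<'E'
from station import manip, snapshot, workorder, models
import numpy as np, cv2
def save(p,n): cv2.imwrite('pics/'+n+'.png', cv2.cvtColor(p['image'],cv2.COLOR_RGB2BGR))
def pts(p,names):
    for n in names:
        r=models.pinpoint(p,n)
        print(n,[(np.round(d['centre'],3).tolist(),round(d['score'],2)) for d in r[:2]])
E
python3 - <<'E'
from h import *
s=manip.sense(); print(s['t'],s['tcp_pos'],s['tool_rot'],s['finger_gap'],manip.hold_point_z)
N=['cabinet','feed_valve','bleed_valve','feed_axis','feed_tip','bleed_axis','bleed_wing','drawer_grip','top_jar','left_jar','right_jar']
for c in('scene','top'):
    p=snapshot(c); save(p,c); print(c); pts(p,N)
print(manip.sense()['t'])
E
```

```text
0.0 [0.26168567 0.56680253 0.23034125] [ 2.14701931e-01  9.76679038e-01 -9.82885144e-04 -4.13645851e-04] 1.0009501273228436 0.0187
scene
cabinet []
feed_valve [([0.659, -0.12, 0.15], 0.84)]
bleed_valve [([0.646, 0.06, 0.151], 0.57)]
feed_axis [([0.656, -0.124, 0.225], 0.77), ([0.654, 0.014, 0.225], 0.73)]
feed_tip [([0.547, -0.14, 0.224], 0.69)]
bleed_axis [([0.649, 0.061, 0.226], 0.6)]
bleed_wing [([0.655, 0.013, 0.226], 0.61)]
drawer_grip [([0.557, -0.037, 0.121], 0.51)]
top_jar [([0.79, -0.02, 0.15], 0.84), ([0.657, 0.012, 0.228], 0.45)]
left_jar [([0.532, 0.38, -0.005], 0.72), ([0.456, -0.388, -0.002], 0.51)]
right_jar [([0.456, -0.386, -0.001], 0.64), ([0.66, -0.128, 0.224], 0.18)]
top
cabinet [([0.604, -0.036, 0.002], 0.57)]
feed_valve [([0.655, -0.12, 0.148], 0.7)]
bleed_valve [([0.652, 0.06, 0.147], 0.83)]
feed_axis [([0.655, -0.125, 0.22], 0.8)]
feed_tip [([0.549, -0.14, 0.226], 0.68), ([0.65, 0.061, 0.15], 0.34)]
bleed_axis [([0.648, 0.059, 0.223], 0.63)]
bleed_wing [([0.651, 0.01, 0.227], 0.48)]
drawer_grip [([0.558, -0.032, 0.118], 0.72)]
top_jar [([0.794, -0.021, 0.15], 0.69)]
left_jar [([0.534, 0.379, 0.002], 0.65)]
right_jar [([0.458, -0.391, -0.002], 0.76)]
1.2
```

View pics/scene.png

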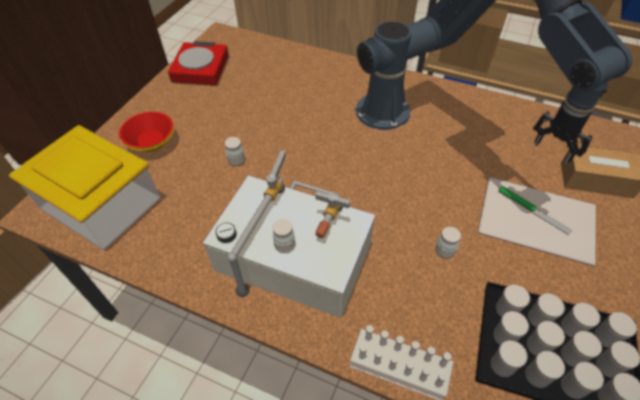

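View pics/top.png

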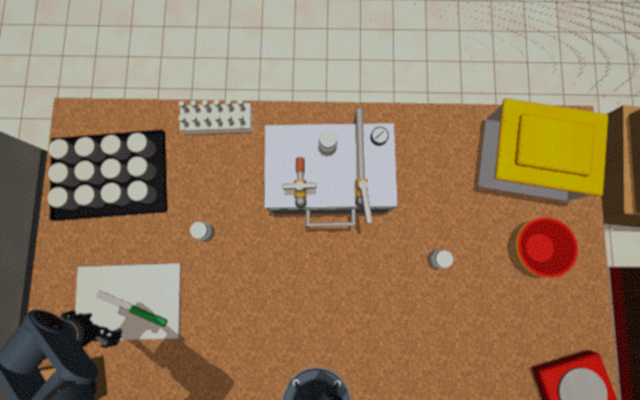

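Call:
jog_arm([
  [0,0,0,4,0.1],
  [0,1.5,-3,2,0.1],
  [0,1.7,-3.7,0,0.1],
  [0,1.7,-3.7,0,0.1],
  [0,1.7,-3.7,0,0.05],
  [0,1.7,-3.7,0,0],
  [0,1.7,-3.7,0,0],
  [0,1.7,-3.7,0,0],
], squeeze=40)

```text
t: 1.87
tcp_pos: [0.3787, 0.3143, 0.2936]
tool_rot: [-0.028, 1.0, 0.002, 0.004]
force: [0.5, 1.2, 0.1]
finger_gap: -0.001
```

Call:
jog_arm([
  [0,1.7,-3.7,0,-0.03],
  [0,1.7,-3.7,0,0],
  [0,1.7,-3.7,0,0],
  [0,1.7,-3.7,0,0],
  [0,1.7,-3.7,0,0],
  [0,1.7,-3.7,0,0],
  [0,1.7,-3.7,0,0],
  [0,1.7,-3.7,0,0],
])

```text
t: 2.53
tcp_pos: [0.5152, 0.0098, 0.2964]
tool_rot: [-0.012, 1.0, 0.002, 0.007]
force: [1.0, 0.7, -0.0]
finger_gap: 0.0
```

Call:
jog_arm([
  [0,1.7,-3.2,0,0],
  [0,1.7,-3.2,0,0],
  [0,1.5,-3,0,0],
  [0,0,0,0,0],
])

```text
t: 2.87
tcp_pos: [0.5693, -0.0977, 0.2971]
tool_rot: [-0.008, 1.0, -0.0, 0.01]
force: [0.5, 0.5, -0.4]
finger_gap: -0.003
```

Run:
```python
from h import *
p=snapshot('wrist'); save(p,'w1'); pts(p,['feed_axis','feed_tip','bleed_axis','bleed_wing','drawer_grip'])
```

```text
feed_axis []
feed_tip [([0.546, -0.141, 0.222], 0.86), ([0.6, -0.036, -0.003], 0.73)]
bleed_axis [([0.653, 0.059, 0.224], 0.6)]
bleed_wing [([0.654, 0.011, 0.223], 0.56)]
drawer_grip [([0.556, -0.032, 0.114], 0.75)]
```

View pics/w1.png

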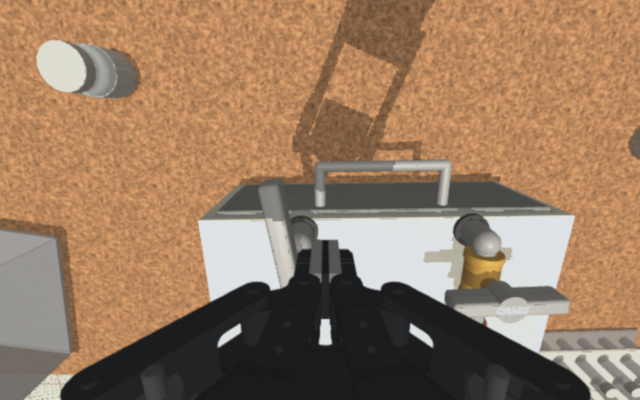

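Call:
jog_arm([
  [0,0,0,-3,0],
  [0,0,0,-3,0],
  [0,0,0,-2.2,0],
  [0,0,0,0,0],
])

```text
t: 3.5
tcp_pos: [0.5653, -0.0842, 0.217]
tool_rot: [-0.016, 1.0, 0.001, 0.012]
force: [-0.5, 0.8, 0.6]
finger_gap: -0.0
```

Call:
jog_arm([
  [0,0,-1,0,0],
  [0,0,-1,0,0],
  [0,0,-1,0,0],
  [0,0.1,-1,0,0],
  [0,0.3,-1,0,0],
  [0,0.5,-1,0,0],
])

```text
t: 4.0
tcp_pos: [0.5733, -0.144, 0.2215]
tool_rot: [-0.019, 1.0, 0.002, 0.012]
force: [-1.6, 2.3, -0.9]
finger_gap: -0.002
```

Call:
jog_arm([
  [0,0.4,-1,-0.3,0],
  [0,0.5,-1,-0.2,0],
  [0,0.6,-0.9,0,0],
  [0,0.9,-0.8,0,0],
  [0,0.9,-0.6,0,0],
  [0,0.8,-0.4,0,0],
])

```text
t: 4.5
tcp_pos: [0.6177, -0.1998, 0.2172]
tool_rot: [-0.017, 1.0, 0.002, 0.013]
force: [-1.0, 1.8, 0.5]
finger_gap: 0.0
```

Call:
jog_arm([
  [0,0.6,-0.2,0,0],
  [0,0.5,-0.1,0,0],
  [0,0.3,0,0,0],
  [0,0.2,0,0,0],
])

```text
t: 4.83
tcp_pos: [0.6363, -0.207, 0.2163]
tool_rot: [-0.016, 1.0, 0.001, 0.012]
force: [-0.9, 1.2, 0.9]
finger_gap: -0.001
```

Run:
```python
from h import *
for c in('top','scene'):
    p=snapshot(c); save(p,c+'2'); pts(p,['feed_axis','feed_tip'])
print(manip.sense()['force'],manip.sense()['tcp_pos'])
```

```text
feed_axis [([0.654, -0.122, 0.222], 0.71)]
feed_tip []
feed_axis [([0.657, -0.124, 0.225], 0.75), ([0.657, -0.232, 0.22], 0.47)]
feed_tip []
[ 0.86215445 -0.13054909  0.06436402] [ 0.63608542 -0.20665893  0.21665522]
```

Call:
jog_arm([
  [0,0.3,0,0,0],
  [0,0.3,0,0,0],
  [0,0,0,0,0],
])

```text
t: 5.38
tcp_pos: [0.6398, -0.2068, 0.2167]
tool_rot: [-0.016, 1.0, 0.001, 0.01]
force: [-1.0, 0.1, 0.4]
finger_gap: 0.004
```

Call:
jog_arm([
  [0,0.3,0,0,0],
  [0,0.3,0,0,0],
])

```text
t: 5.55
tcp_pos: [0.6399, -0.2068, 0.2168]
tool_rot: [-0.017, 1.0, 0.001, 0.002]
force: [-10.7, 0.1, 4.4]
finger_gap: 0.0
```

Call:
jog_arm([
  [0,0.3,0,0,0],
  [0,0.3,0,0,0],
])

```text
t: 5.72
tcp_pos: [0.6397, -0.2068, 0.2169]
tool_rot: [-0.017, 1.0, 0.002, -0.006]
force: [-8.9, -0.1, 4.3]
finger_gap: -0.0
```

Call:
jog_arm([
  [0,-2,0,0,0],
  [0,-1,0,2,0],
  [0,0,0,4,0],
  [0,0,3,0,0],
  [0,0,4,0,0],
  [0,0,4,0,0],
  [0,0,4,0,0],
  [0,0,4,0,0],
])

```text
t: 6.38
tcp_pos: [0.6144, -0.0206, 0.2809]
tool_rot: [-0.009, 1.0, 0.0, 0.003]
force: [0.5, 0.2, 0.0]
finger_gap: -0.0
```

Run:
```python
from h import *
for c in('top','scene'):
    p=snapshot(c); save(p,c+'3'); pts(p,['feed_axis','feed_tip','bleed_axis','bleed_wing','drawer_grip'])
s=manip.sense();print(s['force'],s['tcp_pos'])
```

```text
feed_axis [([0.652, -0.125, 0.22], 0.54)]
feed_tip [([0.655, -0.12, 0.151], 0.71), ([0.66, -0.231, 0.228], 0.56)]
bleed_axis [([0.791, -0.02, 0.153], 0.69), ([0.652, 0.057, 0.221], 0.48)]
bleed_wing [([0.656, -0.12, 0.15], 0.43)]
drawer_grip [([0.554, -0.032, 0.118], 0.72)]
feed_axis [([0.662, -0.124, 0.226], 0.58), ([0.645, 0.058, 0.227], 0.18)]
feed_tip [([0.664, -0.23, 0.221], 0.89), ([0.556, -0.034, 0.117], 0.55)]
bleed_axis [([0.646, 0.058, 0.226], 0.82)]
bleed_wing [([0.656, 0.015, 0.228], 0.69)]
drawer_grip []
[ 0.25134722 -0.39092398 -0.57057797] [ 0.61348222 -0.0231664   0.27991241]
```

View pics/top3.png

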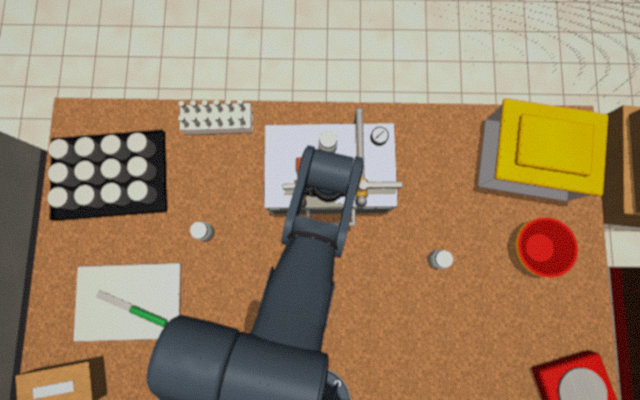

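Call:
jog_arm([
  [0,0,2.5,0,0],
  [0,0,2.3,0,0],
  [0,0,0,0,0],
  [0,0,0,-2.5,0],
  [0,0,0,-2.5,0],
  [0,0,0,-1.2,0],
  [0,0,0,0,0],
])

```text
t: 7.57
tcp_pos: [0.616, 0.0205, 0.2179]
tool_rot: [-0.005, 1.0, -0.001, 0.005]
force: [-0.1, -0.9, -0.3]
finger_gap: -0.002
```

Call:
jog_arm([
  [0,0.7,0.2,0,0],
  [0,0.7,0,0,0],
  [0,0.6,-0.2,0,0],
  [0,0.6,-0.2,0,0],
  [0,0.6,-0.1,0,0],
  [0,0.6,0,0,0],
])

```text
t: 8.07
tcp_pos: [0.6512, 0.0171, 0.2191]
tool_rot: [-0.005, 1.0, 0.001, -0.003]
force: [-5.6, 0.6, -0.1]
finger_gap: -0.002
```

Call:
jog_arm([
  [0,0.6,0.1,0,0],
  [0,0.6,0.2,0,0],
  [0,0.7,0.3,0,0],
  [0,0.6,0.4,0,0],
  [0,0.4,0.5,0,0],
])

```text
t: 8.48
tcp_pos: [0.6726, 0.0277, 0.2194]
tool_rot: [-0.005, 1.0, -0.003, -0.017]
force: [-5.1, -3.5, 0.9]
finger_gap: -0.0
```

Call:
jog_arm([
  [0,0.5,0.5,0,0],
  [0,0.4,0.5,0,0],
  [0,0.2,0.4,0,0],
])

```text
t: 8.73
tcp_pos: [0.683, 0.0371, 0.2203]
tool_rot: [-0.005, 1.0, -0.007, -0.021]
force: [-3.0, -2.7, -0.8]
finger_gap: 0.0
```

Call:
jog_arm([
  [0,0.1,0.3,0,0],
  [0,0,0.3,0,0],
])

```text
t: 8.9
tcp_pos: [0.6843, 0.0391, 0.2207]
tool_rot: [-0.005, 1.0, -0.011, -0.022]
force: [-4.6, -11.2, -1.1]
finger_gap: -0.002
```

Call:
jog_arm([
  [0,0,0.3,0,0],
  [0,0,0.3,0,0],
  [0,0,0.3,0,0],
])

```text
t: 9.15
tcp_pos: [0.6842, 0.0387, 0.2209]
tool_rot: [-0.005, 1.0, -0.02, -0.023]
force: [-3.9, -8.1, -1.2]
finger_gap: 0.001
```

Call:
jog_arm([
  [0,0,-2,0,0],
  [0,0,-1,3,0],
  [0,0,0,4,0],
  [0,-2.5,-2,0,0],
  [0,-4,-1.5,0,0],
  [0,-3.3,-1,0,0],
  [0,0,0,0,0],
])

```text
t: 9.73
tcp_pos: [0.5935, -0.0346, 0.2963]
tool_rot: [-0.006, 1.0, -0.017, -0.01]
force: [0.2, 0.0, -0.8]
finger_gap: 0.001
```

Run:
```python
from h import *
for c in('scene','top','wrist'):
    p=snapshot(c); save(p,c+'4'); pts(p,['bleed_axis','bleed_wing','drawer_grip','cabinet','feed_tip'])
s=manip.sense();print(s['force'],s['tcp_pos'],s['tool_rot'])
a,b=[cv2.imread(f'pics/{n}4.png') for n in('scene','wrist')]
cv2.imwrite('pics/c4.png',np.hstack([cv2.resize(a[120:320,180:400],(440,400)),cv2.resize(b,(360,225),interpolation=cv2.INTER_AREA).repeat(1,0)[:225] if 0 else cv2.copyMakeBorder(cv2.resize(b,(360,225)),0,175,0,0,0)]))
```

```text
bleed_axis [([0.648, 0.058, 0.227], 0.61)]
bleed_wing [([0.701, 0.063, 0.226], 0.61)]
drawer_grip [([0.56, -0.037, 0.116], 0.54)]
cabinet []
feed_tip [([0.658, -0.231, 0.223], 0.76), ([0.53, 0.382, -0.003], 0.24)]
bleed_axis []
bleed_wing [([0.697, 0.061, 0.225], 0.56)]
drawer_grip [([0.557, -0.035, 0.12], 0.62)]
cabinet [([0.604, -0.036, 0.001], 0.72), ([0.658, -0.122, 0.152], 0.56)]
feed_tip [([0.662, -0.229, 0.225], 0.74)]
bleed_axis [([0.651, 0.06, 0.225], 0.85), ([0.535, 0.381, -0.0], 0.72)]
bleed_wing [([0.661, -0.233, 0.222], 0.26)]
drawer_grip [([0.556, -0.03, 0.113], 0.98), ([0.658, -0.122, 0.223], 0.18)]
cabinet []
feed_tip [([0.654, -0.123, 0.144], 0.63), ([0.657, -0.234, 0.22], 0.56)]
[ 0.16053105 -0.26305355 -0.04294366] [ 0.59870182 -0.03443469  0.29582855] [-0.0066481   0.99978431 -0.01782901 -0.00832209]
```

View pics/c4.png

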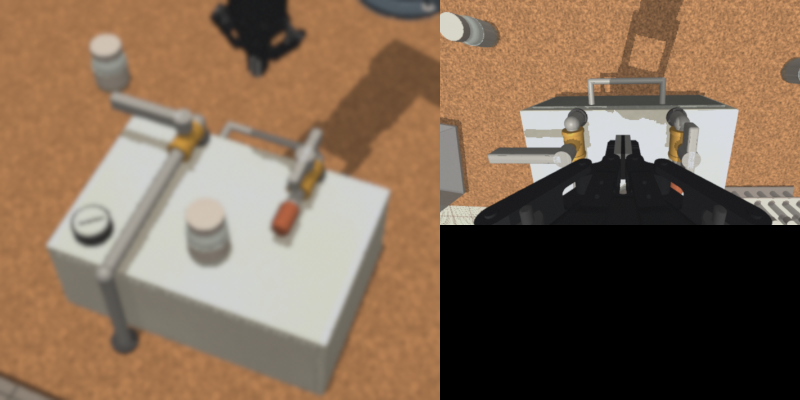

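Call:
jog_arm([
  [0,-1.7,0,-3,0],
  [0,0,0,-2,0],
  [0,0,0,0,0],
])

```text
t: 10.88
tcp_pos: [0.5827, -0.0348, 0.2466]
tool_rot: [-0.007, 1.0, -0.019, -0.005]
force: [-0.2, -1.0, -0.2]
finger_gap: -0.001
```

Call:
jog_arm([
  [0,0,0,-3,0],
  [0,0,0,-3,0],
  [0,0,0,-3,0],
  [0,0,0,0,0],
])

```text
t: 11.22
tcp_pos: [0.5859, -0.0357, 0.1588]
tool_rot: [-0.006, 1.0, -0.02, -0.001]
force: [-0.4, 0.4, -0.3]
finger_gap: 0.003
```

Call:
jog_arm([
  [0,-0.3,0,-1,0],
  [0,0,0,-1.5,0],
  [0,0,0,-1.5,0],
  [0,0,0,-1.5,0],
  [0,0,0,0,0],
])

```text
t: 11.63
tcp_pos: [0.5886, -0.0371, 0.1105]
tool_rot: [-0.007, 1.0, -0.021, 0.004]
force: [-0.5, 0.4, -0.1]
finger_gap: -0.003
```

Call:
jog_arm([
  [0,-0.5,0,-1,0],
  [0,-0.3,0,-0.6,0],
  [0,-0.5,0,0,0],
  [0,-0.8,0,0,0],
  [0,-1,0,0,0],
  [0,-1,0,0,0],
  [0,-1,0,0,0],
])

```text
t: 12.22
tcp_pos: [0.5477, -0.0396, 0.1051]
tool_rot: [-0.007, 1.0, -0.024, 0.018]
force: [2.7, 0.7, -0.8]
finger_gap: -0.002
```

Call:
jog_arm([
  [0,-1.3,0,-0.1,0],
  [0,-1.3,0,-0.1,0],
  [0,-1.3,0,-0.1,0],
  [0,-1.3,0,-0.1,0],
  [0,-1,0,0,0],
  [0,-0.5,0,0,0],
  [0,0,0,0,0],
])

```text
t: 12.8
tcp_pos: [0.4779, -0.041, 0.1073]
tool_rot: [-0.006, 0.999, -0.027, 0.026]
force: [0.6, -0.4, -0.6]
finger_gap: 0.002
```

Run:
```python
from h import *
for c in('scene','top'):
    p=snapshot(c); save(p,c+'5'); pts(p,['drawer_grip','bleed_wing','feed_tip'])
s=manip.sense();print(s['force'],s['tcp_pos'])
```

```text
drawer_grip [([0.461, -0.038, 0.118], 0.61)]
bleed_wing [([0.703, 0.062, 0.224], 0.53)]
feed_tip [([0.662, -0.232, 0.224], 0.69)]
drawer_grip []
bleed_wing [([0.694, 0.059, 0.226], 0.56)]
feed_tip [([0.66, -0.231, 0.226], 0.65)]
[ 0.50669004 -0.19884513 -0.25043237] [ 0.47983896 -0.04113562  0.10666716]
```

Call:
jog_arm([
  [0,-0.6,0,0,0],
  [0,-0.6,0,0,0],
  [0,-0.5,0,0,0],
  [0,-0.3,0,0,0],
  [0,0,0,0,0],
])

```text
t: 13.62
tcp_pos: [0.4617, -0.0419, 0.1069]
tool_rot: [-0.007, 0.999, -0.028, 0.03]
force: [0.6, 0.5, 0.7]
finger_gap: -0.002
```

Release (1 cm back, then up).

Call:
jog_arm([
  [0,0.7,0,0,0],
  [0,0.3,0,0,0],
  [0,0,0,2,0],
  [0,0,0,3,0],
  [0,0,0,4,0],
  [0,0,0,4,0],
  [0,-2,6,3,0],
  [0,0,0,0,0],
])

```text
t: 14.28
tcp_pos: [0.4563, -0.0049, 0.2579]
tool_rot: [-0.005, 0.999, -0.024, 0.021]
force: [-1.2, -0.7, -0.4]
finger_gap: 0.005
```

Run:
```python
from h import *
for c in('scene','top'):
    p=snapshot(c); save(p,c+'6'); pts(p,['drawer_grip','bleed_wing','bleed_axis','feed_tip','top_jar','left_jar','right_jar'])
s=manip.sense();print(s['t'],s['force'],s['tcp_pos'])
```

```text
drawer_grip [([0.447, -0.04, 0.115], 0.89), ([0.791, -0.017, 0.15], 0.25)]
bleed_wing [([0.704, 0.062, 0.226], 0.59)]
bleed_axis [([0.648, 0.055, 0.227], 0.68)]
feed_tip [([0.659, -0.231, 0.22], 0.69)]
top_jar [([0.788, -0.018, 0.15], 0.8)]
left_jar [([0.532, 0.382, -0.0], 0.85)]
right_jar [([0.453, -0.386, 0.001], 0.8)]
drawer_grip []
bleed_wing [([0.695, 0.059, 0.225], 0.53), ([0.648, 0.057, 0.221], 0.3)]
bleed_axis [([0.65, 0.056, 0.222], 0.52)]
feed_tip [([0.662, -0.23, 0.226], 0.81)]
top_jar [([0.788, -0.017, 0.156], 0.76)]
left_jar []
right_jar [([0.459, -0.391, -0.003], 0.87), ([0.532, 0.38, 0.004], 0.55)]
15.0833 [0.14314845 0.23123647 0.16900918] [ 0.4574997  -0.00860074  0.25461262]
```

View pics/scene6.png

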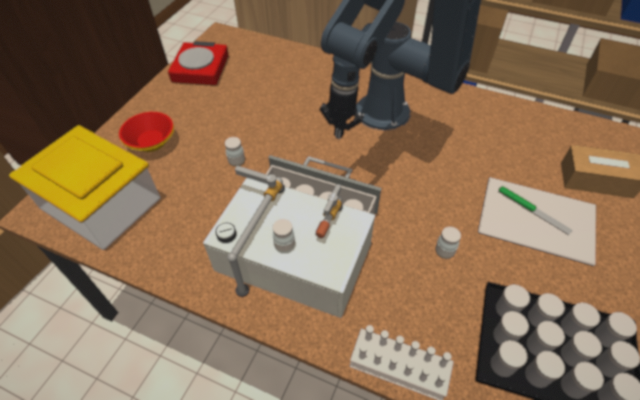

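The drawer is out about 110 mm. The feed lever is crosswise (240–275, 170–187), the bleed wings are in line with their pipe (335, 200), all three jars are standing, and the hand is clear.

```bash
python3 -c "
from h import *
print(workorder.sign_off())"
```

```text
the job is handed in; nothing more can be done
None
```

I shut the feed lever against its stop, opened the bleed handle to its stop, then hooked the drawer bar with the closed fingers and pulled it out. I backed clear and handed the job in at about 15 s of the allowed 67 s. `sign_off()` reports no verdict.

My last checks, from the scene and top cameras:

- **Feed lever:** the tip is at about (0.66, -0.23), which is crosswise and shut. The highest force I read while pushing it was about 11 N.
- **Bleed handle:** the wing end is at about (0.70, 0.06), in line with its pipe and open. The highest force I read was about 12 N.
- **Drawer:** the bar moved from x of about 0.557 to 0.447, so it is about 110 mm out.
- **Jars:** all three were found upright and within about 6 mm of where they started.
- **Robot:** the tool is clear of everything, with only sensor noise on the wrist force.

Two networks missed things in that last look. The top camera found no drawer handle, probably because the arm hid it, so the drawer distance rests on the scene camera and the tool's own travel, which agree. The top camera also missed the left jar, but the scene camera found it. The forces were read only at the end of each move, so short peaks in between were not seen.

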